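# Walk a bearing cup square into its housing

## Task

The steel bearing cup has only been started in the blue housing and leans a little. Take the wooden drift with the white nylon foot and press the cup home with it by small gentle pushes on alternate sides of the flange, so that it never cocks over by more than about 5 degrees and never bears more than 30 N, and never touch the cup with the gripper itself. When it is fully home, prove its seat with a steady press of about 25 N for a second on the side of the flange nearest the robot, then one on the far side, and stand the drift upright on the worktop again; leave the tape measure and the tin of screws where they are.

Things in the scene. Friction and masses are not known exactly. Their poses are not given: they have to be found in the camera images.
- bore_mouth (a point): Centre of the bore's mouth in the flat round top face (94 mm across, 65 mm above the worktop) of the fixed blue bearing housing on its plywood base, 150 mm square. z up; x points away from the robot, within 0.6 rad. The fit is tight, unequally round the bore; the cup stays where it is left. Pushed at the centre or across both sides at once it needs 33 N or more; it may bear only 30 N.
- bearing_cup: Steel bearing cup with an open middle, started in the bore. Origin: centre of its flange's underside; z is its axis, up when square. It starts 7 to 10 mm above home, leaning up to 0.05 rad to any side. Home: the flange lies on the housing's top face all round (origin at bore_mouth) and stops hard there. Leaning by 0.1 rad (5 degrees) spoils it.
- cup_face (a point): Centre of the upper face of the cup's flange, 8 mm above bearing_cup's origin. The flange is a flat ring, 56 mm inside, 80 mm outside. A push of 11 to 20 N on one side of it, 34 mm from the axis, sinks that side and tips the cup about a line beyond its centre, which sinks by 0.3 to 0.5 of the stroke. The two proving presses are made on it, at 20 to 30 N, for 0.3 s or more.
- drift_center (a point): Centre of the upright drift, 53 mm above its foot. It stands loose, 106 mm tall, 0.10 to 0.16 kg: from 34 to 106 mm above its foot a square beech handle 28 x 28 mm (faces along x and y; grip it there), below it a brass ferrule and a white nylon foot, 26 mm in diameter, with a flat end.
- tape_measure: Yellow tape measure, 36 x 78 x 63 mm, loose, a bystander. Origin at the centre of its underside.
- screw_tin: Open round tin of screws, 74 mm across, 34 mm high, loose, a bystander. Origin at the centre of its underside.
There are look-alikes about, which are no part of the job. What is shaped like the part that bears drift_center but purple is not meant.

How it is judged (in metres and radians):
On the way, in this order (a step that is already met when the one before it is completed fails the run):
1. the drift is taken up off the worktop (height (world z) of drift_center above 0.09 m), for 0.1 s.
2. the drift presses on the cup (contact force between drift and bearing_cup above 3 N), for 0.05 s.
3. with the cup home, the drift presses firmly and steadily on the side of the flange nearest the robot (z of bearing_cup in the frame of bore_mouth below 0.0012 m and angle between the z axis of bearing_cup and the z axis of bore_mouth, either way round below 0.03 rad and contact force between drift and bearing_cup above 20 N and x of drift_center in the frame of bore_mouth below -0.012 m), for 0.3 s.
4. then likewise on the far side of the flange (z of bearing_cup in the frame of bore_mouth below 0.0012 m and angle between the z axis of bearing_cup and the z axis of bore_mouth, either way round below 0.03 rad and contact force between drift and bearing_cup above 20 N and x of drift_center in the frame of bore_mouth above 0.012 m), for 0.3 s.
At the end, for the whole second after the job is handed in: The cup's flange lies on the housing's top face (origin less than 1.2 mm above it, square within 0.03 rad), and the drift stands upright (within 0.1 rad) at rest on the worktop (z of bearing_cup in the frame of bore_mouth below 0.0012 m and angle between the z axis of bearing_cup and the z axis of bore_mouth, either way round below 0.03 rad and angle between drift_center's own z axis and vertical below 0.1 rad and height (world z) of drift_center between 0.048 and 0.058 m and linear speed of drift below 0.02 m/s); the robot touches nothing.
It fails at once if the cup leans more than 0.1 rad in the bore (angle between the z axis of bearing_cup and the z axis of bore_mouth, either way round above 0.1 rad).
It fails at once if the drift presses the cup with more than 30 N (contact force between drift and bearing_cup above 30 N).
It fails at once if the gripper or arm pushes on the cup itself (more than 2 N) (contact force between any of the fingers, the arm and bearing_cup above 2 N).
It fails at once if the tape measure is moved by more than 20 mm (distance of tape_measure from where it was at the start of the episode above 0.02 m).
It fails at once if the tin of screws is moved by more than 20 mm (distance of screw_tin from where it was at the start of the episode above 0.02 m).
It also fails if it takes over 72 s, if anything falls off the work surface, if the arm or the gripper's body presses on something with over 40 N, if the wrist force passes 120 N, or if a joint passes its speed limit or range.

## Robot

A 6-joint arm with a two-finger parallel gripper is mounted at the origin on a cart in front of the work surface, level with it; the furniture and walls round the work are solid. World frame = base frame: x ahead of the robot, y to its left, z up, the work surface at z = 0. Lengths are in mm, angles in rad, forces in N, time in s.
With the tool pointing down it reaches from about 325 to 750 mm from the base axis. Payload 7.6 kg.
Tool frame: the origin (TCP) lies on the mounting face of the last link; the fingertips stand 173 mm ahead of it and the grasp point (between the pads) lies 155 mm ahead of it; z points along the fingers, y is the line along which they close (so a half turn about z gives the same grasp; the last joint's range is limited). The gripper opens to 85 mm and grips with 20 to 120 N. Pads are 22 mm wide; open, the fingers measure 114 mm over their backs; the gripper's body (76 mm by 85 mm) begins 54 mm behind the grasp point. The pads swing forward as they close: fully open they stand 13 mm farther back than shut.
Start: joints at [-1.345, 0.052, 1.401, -0, 1.689, -0.07], TCP at [153.061, -502.196, 404.723] pointing down, gripper open.
Joint ranges: [-2.9, 2.9], [-0.91, 2.17], [0.12, 2.37], [-1.06, 4.2], [0.26, 2.73], [-2.93, 2.93]. Speed limits (rad/s): [2.57, 2.57, 3.01, 3.14, 3.14, 3.14].

## Interface

Orientations are given as a unit quaternion [x, y, z, w].
In Python, from station import monitor, viewer, job gives the robot as it stands.
- The arm moves only by the tool move_arm, never from a script. Its argument "commands" is one flat list of numbers, 5 for each row, row after row: the shift along the world's x, y, z in cm, then the turn about the world's z in rad, then the closure in counts, from 0 (fully open) to 255 (shut). In form: [tx, ty, tz, roll, grip, tx, ty, tz, roll, grip, ...]. A call has 1 to 12 rows; each row is the pose to reach, as a shift and turn from the pose commanded when the call began; what a row does not reach only later rows make up. A row lasts 1/8 s, in which the tool goes at most 62.5 mm and 10.7 degrees, less where a joint would pass 70% of its speed; a pose out of reach is approached as far as the arm can. A call with a gripper value outside its range is refused whole. The fingers move at their own pace and stop on an object; "newtons" is the grip in N (left out, the last holds). Time passes only in rows, so rows that repeat a pose let the fingers close. It gives the time, the measured TCP pose, the force, the opening and the grip force at its end, in the units of the state.
- monitor.state(): the state, without advancing time (a new reading comes with each control period).
- viewer.snapshot(name): name is "scene" or "side" or "wrist"; returns a dict with "color" (400x640x3 uint8, blue, green, red), "fovy" (degrees; the focal length in pixels is half the picture's height over the tangent of half this angle, whatever the lens; pixels are square), "cx", "cy" (the principal point, pixels), "position" and "orientation" of the camera in the world. Camera axes: x right, y down, z forward; pixel columns grow to the right and rows downward; lengths in mm; the calibration is good to about 2 mm. A picture is of the moment at which its call begins. There is no depth.
- job.finish_job(): hands the job in; it is judged then, once.
The state is a dict: "t": time; "joint_positions": joint angles; "dq": joint speeds; "tau": joint torques, N m; "tcp_pos": TCP position; "eef_rot": TCP orientation; "contact_force": force on the tool from outside, world axes, zero at the start; "torque": the same for the moment, N m; "grip_width": finger opening in mm; "gripper_force": force on a finger pad.
Only numpy, scipy, OpenCV 4.12 (cv2) and the standard library are available. Lean on these libraries where they do the work, as an engineer would, in place of code of your own. Each camera call takes 0.05 s, during which the arm holds its last target. There are 200 camera calls.

## Working session

There is one attempt and no reset: what is moved stays moved. The work goes in short steps, Python scripts to look and compute and a tool call to move; the robot and the scene stay as the last step left them, time stands still between calls to the robot, and variables do not carry over. Pictures are saved under pics/ and viewed, at most 10 in all, crops included, and the job is handed in when it is done.

Besides the shell and the picture viewer there is one more tool, called after "Call:" as name(argument=value, ...), one argument or row to a line, values as JSON. move_arm: Moves the arm, as the interface text tells. Its arguments: {"type":"object","properties":{"commands":{"type":"array","items":{"type":"number"}},"newtons":{"type":"number"}},"required":["commands"]}

```bash
mkdir -p pics
cat > h.py <<'E'
import numpy as np, cv2
from scipy.spatial.transform import Rotation as R
from station import monitor, viewer, job
def snap(n,f=None):
    s=viewer.snapshot(n)
    if f: cv2.imwrite('pics/'+f,s['color'])
    return s
def ray(s,u,v):
    h=s['color'].shape[0]; f=h/2/np.tan(np.radians(s['fovy'])/2)
    d=R.from_quat(s['orientation']).apply([(u-s['cx'])/f,(v-s['cy'])/f,1]); return np.array(s['position'],float),d/np.linalg.norm(d)
def onz(s,u,v,z):
    p,d=ray(s,u,v); return p+d*(z-p[2])/d[2]
def proj(s,P):
    h=s['color'].shape[0]; f=h/2/np.tan(np.radians(s['fovy'])/2)
    c=R.from_quat(s['orientation']).inv().apply(np.array(P,float)-s['position']); return np.array([s['cx']+f*c[0]/c[2],s['cy']+f*c[1]/c[2]])
def tri(a,b):
    (p,d),(q,e)=a,b; t=np.linalg.lstsq(np.array([d,-e]).T,q-p,rcond=None)[0]
    return (p+d*t[0]+q+e*t[1])/2, np.linalg.norm(p+d*t[0]-q-e*t[1])
E
python3 - <<'E'
from h import *
import pickle
S={}
for n in('scene','side'):
    S[n]=snap(n,n+'0.png'); s=S[n]; print(n,s['position'],R.from_quat(s['orientation']).as_matrix()[:,2],s['fovy'],s['cx'],s['cy'])
pickle.dump(S,open('S.pkl','wb'))
print(monitor.state())
E
```

```text
scene [288.41361899 483.68033524 504.39571085] [ 0.36013165 -0.77632642 -0.51732242] 47.371286007305976 324.84004179581217 196.87581890503859
side [ 453.76544466 -813.04778528  622.95083513] [ 0.16427193  0.76027689 -0.62848531] 52.045666631384904 319.662757149476 203.46959666305509
{'t': 0.1, 'joint_positions': array([-1.34531393e+00,  5.27852531e-02,  1.40159117e+00,  3.32303020e-05,
        1.68860122e+00, -7.02871891e-02]), 'dq': array([-0.00054553, -0.00221639, -0.00477026,  0.00076815, -0.00011399,
       -0.00106883]), 'tau': array([ 1.79519117e-03, -3.82581532e+01, -3.60985065e+01, -1.67061296e-05,
        4.76999005e-03,  3.97751293e-06]), 'tcp_pos': array([ 153.05263793, -502.17600568,  403.96664091]), 'eef_rot': array([ 9.89084435e-01,  1.47348230e-01, -3.72303453e-05, -6.91690176e-04]), 'contact_force': array([ 0.47923426,  0.51609898, -0.16990111]), 'torque': array([-0.03571725, -0.00124402,  0.01568261]), 'gripper_force': 0.0, 'grip_width': 85.5448684899702}
```

View pics/scene0.png

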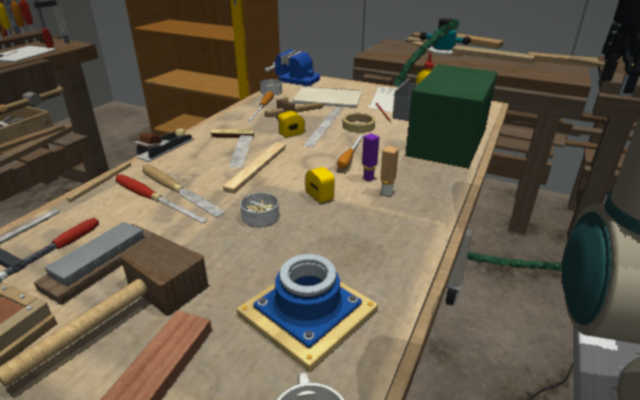

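View pics/side0.png

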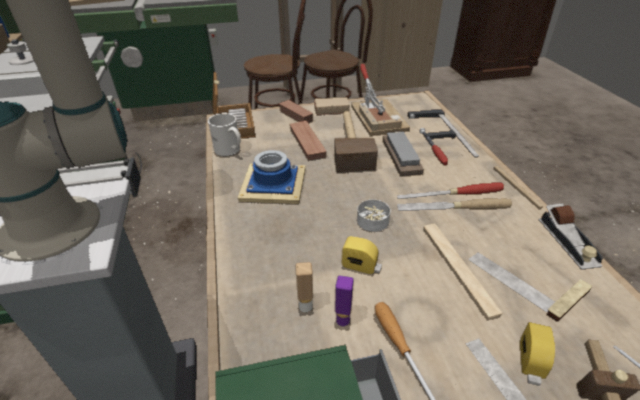

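The pictures show two drift-shaped objects. One has a beech handle and white foot (scene (389,170), side (305,288)). The other is purple (scene (370,157), side (344,300)). The beech one fits the description, because the purple one is excluded. The housing with the cup is at scene (307,280) and side (271,170). The tin is at scene (259,209), and the near tape measure is at scene (320,185). I'll confirm in one crop and measure.

```bash
cat > m.py <<'E'
from h import *
import pickle
S=pickle.load(open('S.pkl','rb'))
a=S['scene']['color'];b=S['side']['color']
big=lambda im,u,v,w,h,k:cv2.resize(im[v:v+h,u:u+w],(w*k,h*k),interpolation=cv2.INTER_CUBIC)
top=np.hstack([big(a,340,120,80,80,4),big(b,275,250,100,80,4)])
bot=np.hstack([big(a,230,245,150,120,3)[:, :],big(b,235,140,80,66,4)[:264].copy() if 0 else cv2.resize(b[140:206,232:314],(270,360)) if 0 else cv2.resize(b[140:212,238:310],(270,270),interpolation=cv2.INTER_CUBIC)[:270]] ) if 0 else np.hstack([cv2.resize(a[245:365,230:380],(400,280),interpolation=cv2.INTER_CUBIC),cv2.resize(b[140:210,225:325],(320,280),interpolation=cv2.INTER_CUBIC)])
cv2.imwrite('pics/crop1.png',np.vstack([top,bot]))
def big_blob(m):
    n,l,st,c=cv2.connectedComponentsWithStats(m.astype(np.uint8)); return st[1:],c[1:]
for n,win in(('scene',(365,140,410,205)),('side',(285,255,365,335))):
    s=S[n]; h=cv2.cvtColor(s['color'],cv2.COLOR_BGR2HSV); u0,v0,u1,v1=win
    pur=(h[...,0]>125)&(h[...,0]<160)&(h[...,1]>90)
    st,c=big_blob(pur); i=st[:,4].argmax(); print(n,'purple',st[i],c[i])
    blue=(h[...,0]>100)&(h[...,0]<125)&(h[...,1]>120); st,c=big_blob(blue)
    for i in np.argsort(-st[:,4])[:2]: print(n,'blue',st[i],c[i])
E
python3 m.py
```

```text
scene purple [363 134  16  33 432] [370.06944444 149.74074074]
scene blue [ 254  274  107   73 3401] [307.27462511 310.27874155]
scene blue [ 276   50   44   35 1004] [296.45318725  69.03386454]
side purple [336 276  17  39 567] [343.48148148 294.49382716]
side blue [248 161  49  32 973] [272.995889   179.67317575]
side blue [ 0 17  3  6 12] [ 0.66666667 20.16666667]
```

View pics/crop1.png

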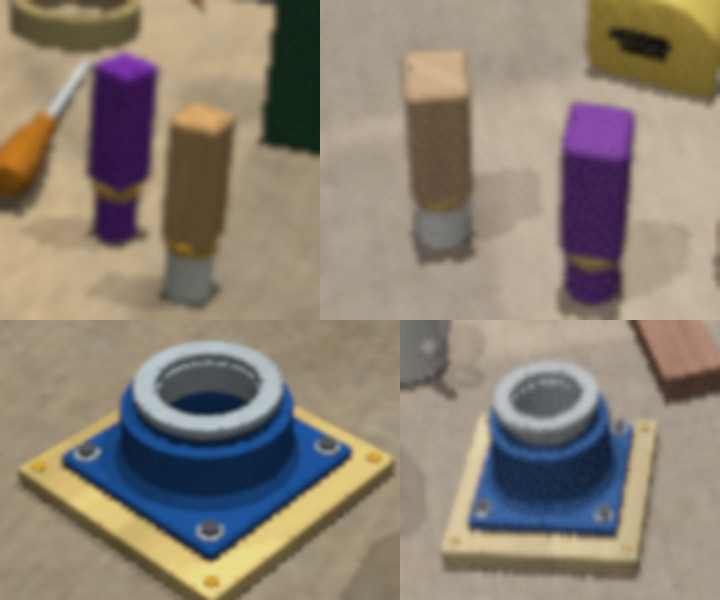

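The crop confirms it: the beech handle with brass ferrule and white foot is the drift, and the purple one is a look-alike. Next I'll compute positions.

```bash
cat > m2.py <<'E'
from h import *
import pickle
S=pickle.load(open('S.pkl','rb')); a,b=S['scene'],S['side']
np.set_printoptions(precision=1,suppress=True)
A=[(340+x/4,120+y/4) for x,y in((172,117),(203,130),(236,116),(203,104))]
B=[(275+(x-320)/4,250+y/4) for x,y in((404,55),(464,52),(468,95),(408,100))]
for s,C in((a,A),(b,B)):
    P=np.array([onz(s,*c,106)[:2] for c in C]); print('top',P.mean(0),P.tolist(),[np.degrees(np.arctan2(*(P[(i+1)%4]-P[i])[::-1]))%90 for i in range(4)])
print('tri top',tri(ray(a,391,149.2),ray(b,304,268.8)))
print('foot a',onz(a,387,193,0),'b',onz(b,305.5,311.3,0))
print('purple top a',onz(a,370.5,137,106),'b',onz(b,345,281,106))
pl=lambda x,y:(230+x/2.667,245+(y-320)/2.333)
for nm,z in(('ply',12),('ply',18)):
    P=[onz(a,*pl(x,y),z)[:2] for x,y in((22,467),(212,582),(394,455))]
    Q=[onz(b,225+(x-400)/3.2,140+(y-320)/4,z)[:2] for x,y in((447,558),(638,563),(658,420))]
    for T in(P,Q): print(z,T,[np.degrees(np.arctan2(*(T[i+1]-T[i])[::-1])) for i in(0,1)],[np.linalg.norm(T[i+1]-T[i]) for i in(0,1)],(T[0]+T[2])/2)
for n,s,w in(('scene',a,(270,245,345,300)),('side',b,(245,145,300,185))):
    u0,v0,u1,v1=w; im=s['color'][v0:v1,u0:u1]; h=cv2.cvtColor(im,cv2.COLOR_BGR2HSV)
    m=((h[...,1]<70)&(h[...,2]>125)).astype(np.uint8)
    c,_=cv2.findContours(m,cv2.RETR_EXTERNAL,cv2.CHAIN_APPROX_NONE); c=max(c,key=cv2.contourArea)
    e=cv2.fitEllipse(c); print(n,'ring',e[0][0]+u0,e[0][1]+v0,e[1],e[2],cv2.boundingRect(c)); s['e']=(e[0][0]+u0,e[0][1]+v0)
    cv2.imwrite(f'pics/m_{n}.png',cv2.resize(m*255,None,fx=5,fy=5))
print('cup tri',tri(ray(a,*a['e']),ray(b,*b['e'])))
for n,s,w in(('scene',a,(300,160,340,205)),('side',b,(335,230,390,280))):
    u0,v0,u1,v1=w; h=cv2.cvtColor(s['color'][v0:v1,u0:u1],cv2.COLOR_BGR2HSV); m=(h[...,0]>18)&(h[...,0]<35)&(h[...,1]>170)
    y,x=np.nonzero(m); print('tape',onz(s,x.mean()+u0,y.mean()+v0,30))
print('tin',onz(a,259,209,17),onz(b,373,215,17))
q=R.from_quat(monitor.state()['eef_rot']).as_matrix(); print(q)
E
python3 m2.py
```

```text
top [ 524.8 -344.8] [[539.1370708106041, -337.1969091850387], [520.0406071582559, -329.5539069170905], [510.03218629912647, -352.9785094261968], [529.8406009384258, -359.42719769229615]] [np.float64(68.18716737430705), np.float64(66.86486728413219), np.float64(71.96718687302689), np.float64(67.30583781145212)]
top [ 525.3 -351.9] [[514.1842804100419, -337.6062829003978], [539.3768413532857, -341.68086608721194], [536.1405302331034, -365.58230464885827], [511.43687302172856, -362.64874542582663]] [np.float64(80.81267994462253), np.float64(82.28891270072282), np.float64(83.22784019585492), np.float64(83.73912181337242)]
tri top (array([ 525.8, -349.7,  103.6]), np.float64(0.28211513974618846))
foot a [ 525.1 -347.5    0. ] b [ 523.1 -359.3    0. ]
purple top a [ 583.7 -384.2  106. ] b [ 585.3 -392.8  106. ]
12 [array([610.7,  89.8]), array([475.1, 123.7]), array([427.6, -10.5])] [np.float64(165.9495013022044), np.float64(-109.46459820377179)] [np.float64(139.84310021120325), np.float64(142.38921447985416)] [519.2  39.6]
12 [array([429.2, -15.1]), array([568.4, -52.8]), array([612.6,  9
[... 356 characters left out ...]
16.4  45. ]
18 [array([429.5, -23. ]), array([567.3, -60.2]), array([611. ,  86.2])] [np.float64(-15.131787930999478), np.float64(73.37187787284282)] [np.float64(142.76495405825708), np.float64(152.82538082550082)] [520.2  31.6]
scene ring 306.9763603210449 265.3922004699707 (50.26604461669922, 80.95326232910156) 89.81119537353516 (0, 0, 75, 48)
side ring 268.78113555908203 159.99298000335693 (39.19126892089844, 59.579933166503906) 73.73243713378906 (0, 0, 55, 40)
cup tri (array([517.2,  35.4,  83.2]), np.float64(11.898511715797184))
tape [ 649.8 -271.1   30. ]
tape [ 638.8 -304.5   30. ]
tin [ 724.7 -148.6   17. ] [ 721.  -148.3   17. ]
[[ 1.   0.3 -0. ]
 [ 0.3 -1.   0. ]
 [ 0.  -0.  -1. ]]
```

Run:
```python
from h import *
import pickle
S=pickle.load(open('S.pkl','rb')); a,b=S['scene'],S['side']
for p in((408,157),(474,163)): P=onz(a,*p,0); print('box',P,[ (z,proj(a,[P[0],P[1],z]).round()) for z in(120,160,200)])
print(onz(b,348,348,150),onz(b,218,372,150))
```

```text
box [ 534.54471792 -540.25125465    0.        ] [(120, array([413., 111.])), (160, array([415.,  95.])), (200, array([417.,  78.]))]
box [ 379.20284161 -580.03199104    0.        ] [(120, array([483., 117.])), (160, array([487., 100.])), (200, array([490.,  83.]))]
[ 548.57921793 -535.97699153  150.        ] [ 385.30210837 -531.85893849  150.        ]
```

Call:
move_arm(
  commands=[4, 5, 3, -0.1, 0, 8, 9, 6, -0.2, 0, 14, 11, 6, -0.3, 0, 20, 13, 6, -0.4, 0, 26, 15, 6, -0.5, 0, 32, 15.2, 6, -0.56, 0, 37.2, 15.2, 3, -0.56, 0, 37.2, 15.2, 0, -0.56, 0, 37.2, 15.2, 0, -0.56, 0, 37.2, 15.2, 0, -0.56, 0],
  newtons=60,
)

```text
t: 1.35
tcp_pos: [524.5, -350.4, 406.7]
eef_rot: [0.991, -0.132, 0.001, 0.001]
contact_force: [-0.9, 0.3, 0.8]
grip_width: 84.9
gripper_force: 0.0
```

Run:
```python
from h import *
s=snap('wrist','w1.png'); print(s['position'],R.from_quat(s['orientation']).as_matrix(),s['fovy'],s['cx'],s['cy'])
print(proj(s,[525.5,-350,106]),proj(s,[525.5,-350,0]))
import pickle; pickle.dump(s,open('w1.pkl','wb'))
```

```text
[ 597.03982358 -371.6105141   376.48481178] [[-0.26171678 -0.92125895 -0.28772603]
 [-0.96514386  0.2502125   0.07675303]
 [ 0.00128324  0.29778457 -0.95463223]] 61.82350077114752 316.9291525974947 197.84434375000853
[313.97409502 186.84879704] [314.63855917 162.13813714]
```

View pics/w1.png

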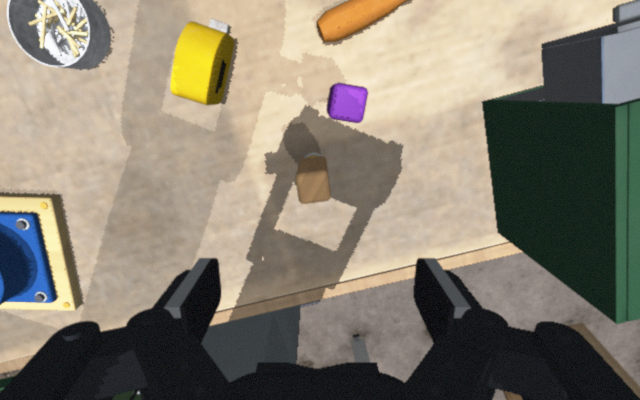

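The wrist view shows the beech drift top at about (314,187), nearly aligned with the image. The purple one is at (348,103), and the green box is to the right.

Run:
```python
from h import *
import pickle; s=pickle.load(open('w1.pkl','rb'))
im=s['color']; h=cv2.cvtColor(im,cv2.COLOR_BGR2HSV)
for v in(160,175,185,195,207): print(v,h[v,286:340:6].tolist())
m=np.zeros((400,640),np.uint8); m[155:212,285:340]=((h[155:212,285:340,1]>100)&(h[155:212,285:340,2]>60))
c,_=cv2.findContours(m,cv2.RETR_EXTERNAL,cv2.CHAIN_APPROX_NONE); c=max(c,key=cv2.contourArea)
print(cv2.minAreaRect(c),cv2.boundingRect(c)); q=cv2.boxPoints(cv2.minAreaRect(c))
print(cv2.approxPolyDP(c,3,True)[:,0].tolist())
P=np.array([onz(s,*p,106) for p in q]); print(P,P.mean(0))
cv2.imwrite('pics/c2.png',cv2.resize(np.hstack([im[145:215,275:345],cv2.merge([m*255]*3)[145:215,275:345]]),None,fx=5,fy=5,interpolation=cv2.INTER_CUBIC))
```

```text
160 [[16, 55, 115], [14, 52, 113], [14, 48, 79], [15, 108, 87], [16, 112, 89], [16, 113, 88], [15, 103, 92], [15, 50, 113], [15, 46, 111]]
175 [[18, 56, 113], [20, 48, 112], [15, 107, 131], [16, 107, 141], [16, 111, 142], [15, 110, 150], [15, 107, 162], [17, 68, 108], [18, 51, 110]]
185 [[15, 46, 110], [15, 48, 164], [15, 111, 140], [15, 109, 155], [15, 105, 156], [16, 111, 159], [16, 111, 149], [16, 106, 123], [22, 44, 105]]
195 [[15, 48, 117], [17, 54, 211], [17, 74, 134], [15, 105, 151], [16, 109, 161], [16, 110, 146], [16, 108, 149], [16, 105, 139], [17, 40, 114]]
207 [[17, 54, 202], [17, 47, 194], [18, 46, 211], [16, 49, 217], [18, 45, 203], [17, 45, 203], [16, 46, 203], [18, 44, 196], [17, 52, 195]]
((312.02001953125, 178.63998413085938), (45.39625930786133, 31.254119873046875), 81.8698959350586) (296, 156, 34, 47)
[[320, 157], [300, 161], [296, 177], [302, 202], [329, 197], [325, 161]]
[[ 553.21255229 -340.09174354  106.        ]
 [ 550.10070007 -365.44828283  106.        ]
 [ 511.54453728 -360.90241095  106.        ]
 [ 514.63259984 -334.45734369  106.        ]] [ 532.37259737 -350.22494525  106.        ]
```

View pics/c2.png

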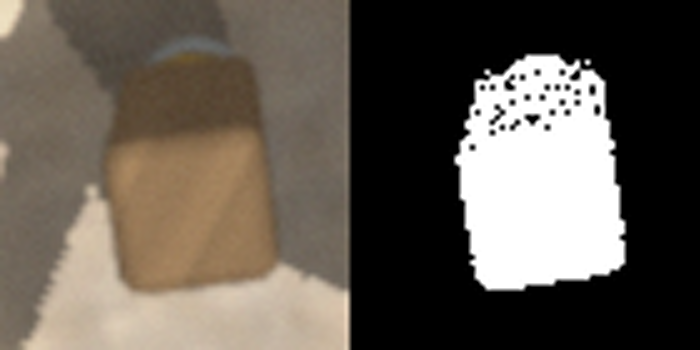

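The top face shows clearly in the crop. Its corners map to (296,173), (327.4,170.6), (330.6,200.6) and (300,203.4).

Run:
```python
from h import *
import pickle; s=pickle.load(open('w1.pkl','rb'))
P=np.array([onz(s,*p,106)[:2] for p in((296,173),(327.4,170.6),(330.6,200.6),(300,203.4))]); print(P,P.mean(0))
for i in range(4):
    d=P[(i+1)%4]-P[i]; print(np.hypot(*d),np.degrees(np.arctan2(d[1],d[0]))%90)
M=R.from_quat(monitor.state()['eef_rot']).as_matrix(); print(np.degrees(np.arctan2(M[1,1],M[0,1])))
```

```text
[[ 540.88502923 -338.76657576]
 [ 536.03161509 -364.40154175]
 [ 510.09871597 -360.44148522]
 [ 514.50993321 -334.63492804]] [ 525.38132338 -349.5611327 ]
26.090364312605896 79.27920453820037
26.233514902252853 81.31777814888699
26.18085619439569 80.29995332291662
26.6967451764675 81.09699357178366
-105.18519449400226
```

Call:
move_arm(
  commands=[0.05, 0.08, -5, 0.1, 0, 0.05, 0.08, -10, 0.1, 0, 0.05, 0.08, -14, 0.1, 0, 0.05, 0.08, -17.5, 0.1, 0, 0.05, 0.08, -17.5, 0.1, 0, 0.05, 0.08, -17.5, 0.1, 255, 0.05, 0.08, -17.5, 0.1, 255, 0.05, 0.08, -17.5, 0.1, 255, 0.05, 0.08, -17.5, 0.1, 255, 0.05, 0.08, -17.5, 0.1, 255],
  newtons=80,
)

```text
t: 2.65
tcp_pos: [525.8, -349.5, 231.0]
eef_rot: [0.997, -0.082, 0.001, 0.001]
contact_force: [-0.4, -0.3, 6.2]
grip_width: 27.1
gripper_force: 78.2
```

Call:
move_arm(
  commands=[0, 0, 2, 0, 255, 0, 0, 6, 0, 255, 0, 0, 10, 0, 255, 0, 0, 14, 0, 255, -2, 5, 16, 0, 255, -4, 11, 16, 0, 255, -6, 17, 16, 0, 255, -8, 23, 16, 0, 255, -9, 29, 16, 0, 255, -10, 35, 16, 0, 255, -10, 39, 16, 0, 255, -10, 39, 16, 0, 255],
)

```text
t: 4.15
tcp_pos: [425.0, 42.6, 390.7]
eef_rot: [0.997, -0.08, 0.001, -0.0]
contact_force: [-0.3, 0.3, -1.5]
grip_width: 27.3
gripper_force: 79.0
```

Run:
```python
from h import *
import pickle
S={n:snap(n,n+'2.png') for n in('wrist','scene','side')}
pickle.dump(S,open('S2.pkl','wb'))
st=monitor.state(); print(st['tcp_pos'],st['contact_force'],st['grip_width'])
w=S['wrist']['color']; a=S['scene']['color'];b=S['side']['color']
cv2.imwrite('pics/c3.png',np.vstack([np.hstack([cv2.resize(a[245:325,260:360],(400,300),interpolation=cv2.INTER_CUBIC),cv2.resize(b[140:200,235:315],(400,300),interpolation=cv2.INTER_CUBIC)]),np.hstack([cv2.resize(w,(480,300)),np.zeros((300,320,3),np.uint8)])]))
print(S['wrist']['position'])
```

```text
[425.52473642  40.05046806 390.15654118] [ 0.28884728  0.15495271 -1.38221086] 27.398797378232317
[499.15813059  29.34752485 360.46079266]
```

View pics/c3.png

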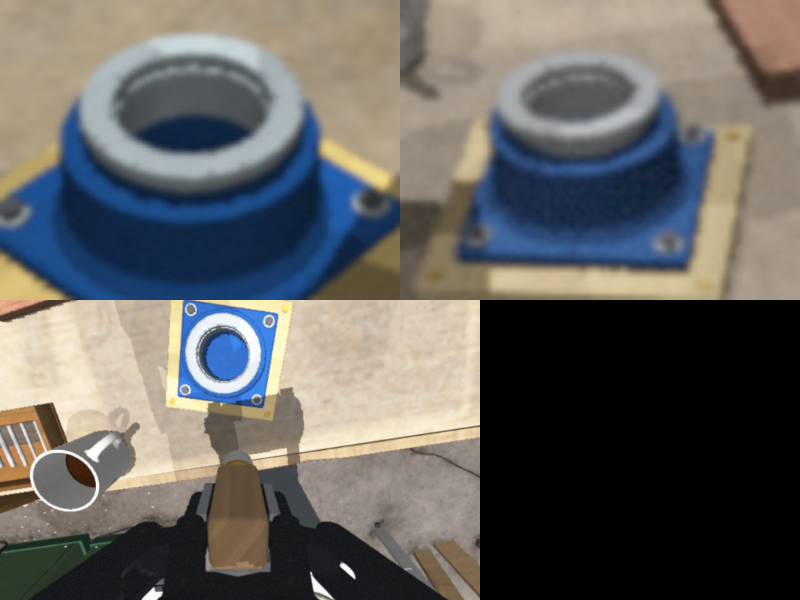

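The wrist picture shows the housing with the white ring at about (297,71) and the plywood's near edge from (223,140) to (363,159). The drift is held straight.

Run:
```python
from h import *
import pickle; S=pickle.load(open('S2.pkl','rb')); s=S['wrist']
np.set_printoptions(precision=2,suppress=True)
h=cv2.cvtColor(s['color'],cv2.COLOR_BGR2HSV); H,W=slice(5,140),slice(235,365)
k=h[H,W]; m=((k[...,1]<60)&(k[...,2]>120)).astype(np.uint8)
blue=((h[...,0]>100)&(h[...,0]<125)&(h[...,1]>110)).astype(np.uint8)
n,l,st,c=cv2.connectedComponentsWithStats(m)
for i in range(1,n):
    if st[i,4]>300: print(st[i],c[i]+[235,5])
i=max((j for j in range(1,n)),key=lambda j:-np.hypot(*(c[j]+[235,5]-[297,71])) if st[j,4]>800 else -1e9)
mm=(l==i).astype(np.uint8); cs,hi=cv2.findContours(mm,cv2.RETR_CCOMP,cv2.CHAIN_APPROX_NONE)
for q in cs:
    if len(q)>40:
        e=cv2.fitEllipse(q); u,v=e[0][0]+235,e[0][1]+5; print('ell',u,v,e[1],onz(s,u,v,81))
for z in(10,15,20): 
    p,q=onz(s,222.7,140,z),onz(s,362.7,158.7,z); print(z,p,q,np.hypot(*(q-p)[:2]),np.degrees(np.arctan2((q-p)[1],(q-p)[0])))
print('rel screw yaw')
f=lambda x,y:onz(s,x/.75,(y-300)/.75,22)[:2]
P=[f(191,310),f(269,321),f(257,400),f(185,390)]; print(P,sum(P)/4,[np.degrees(np.arctan2(*(P[(i+1)%4]-P[i])[::-1]))%90 for i in range(4)])
cv2.imwrite('pics/m3.png',mm*255)
```

```text
[  12   12  101  108 4737] [296.93  69.42]
ell 297.25286865234375 70.55855560302734 (99.2226791381836, 106.35111999511719) [518.39  41.88  81.  ]
ell 297.842098236084 72.04141235351562 (66.18099212646484, 72.89421081542969) [517.24  41.62  81.  ]
10 [468.91 133.8   10.  ] [426.07  -8.    10.  ] 148.13072849977874 -106.80773096281838
15 [469.34 132.31  15.  ] [427.12  -7.47  15.  ] 146.0173575949142 -106.8077309628184
20 [469.77 130.82  20.  ] [428.16  -6.94  20.  ] 143.90398669004966 -106.80773096281841
rel screw yaw
[array([576.33,  74.02]), array([549.42, -17.45]), array([457.28,  10.03]), array([485.32, 102.04])] [517.09  42.16] [np.float64(73.60680323859346), np.float64(73.3919788168588), np.float64(73.0491634059777), np.float64(72.88925315514473)]
```

Call:
move_arm(
  commands=[4, 1, 0, 0, 255, 6, 1.1, -1, 0, 255, 6, 1.1, -4, 0, 255, 6, 1.1, -6.6, 0, 255, 6, 1.1, -7.2, 0, 255, 6, 1.1, -7.4, 0, 255, 6, 1.1, -7.4, 0, 255, 6, 1.1, -7.4, 0, 255],
  newtons=100,
)

```text
t: 5.3
tcp_pos: [485.7, 51.5, 316.7]
eef_rot: [0.997, -0.082, 0.001, -0.0]
contact_force: [0.9, 1.1, -0.7]
grip_width: 26.9
gripper_force: 99.2
```

Call:
move_arm(
  commands=[0, 0, -0.1, 0, 255, 0, 0, -0.2, 0, 255, 0, 0, -0.2, 0, 255],
)

```text
t: 5.68
tcp_pos: [485.5, 51.6, 313.6]
eef_rot: [0.997, -0.082, -0.0, 0.0]
contact_force: [-0.1, -0.2, -1.3]
grip_width: 26.7
gripper_force: 99.2
```

Call:
move_arm(
  commands=[0, 0, -0.07, 0, 255, 0, 0, -0.14, 0, 255, 0, 0, -0.14, 0, 255],
)

```text
t: 6.05
tcp_pos: [485.6, 51.6, 312.3]
eef_rot: [0.997, -0.082, -0.0, 0.0]
contact_force: [-0.1, -0.4, -1.4]
grip_width: 26.7
gripper_force: 99.2
```

Call:
move_arm(
  commands=[0, 0, -0.06, 0, 255, 0, 0, -0.12, 0, 255, 0, 0, -0.12, 0, 255],
)

```text
t: 6.42
tcp_pos: [485.6, 51.6, 311.9]
eef_rot: [0.997, -0.082, 0.0, 0.0]
contact_force: [-2.2, 0.8, 3.8]
grip_width: 26.7
gripper_force: 100.2
```

Call:
move_arm(
  commands=[0, 0, 0.8, 0, 255, 3.2, -1, 0.9, 0, 255, 6.5, -2, 0.9, 0, 255, 6.5, -2, 0.5, 0, 255, 6.5, -2, 0.4, 0, 255, 6.5, -2, 0.4, 0, 255],
)

```text
t: 7.18
tcp_pos: [550.0, 31.9, 315.1]
eef_rot: [0.997, -0.082, -0.0, 0.0]
contact_force: [0.5, -0.6, -1.1]
grip_width: 26.9
gripper_force: 99.5
```

Call:
move_arm(
  commands=[0, 0, -0.07, 0, 255, 0, 0, -0.14, 0, 255, 0, 0, -0.14, 0, 255],
)

```text
t: 7.55
tcp_pos: [550.4, 31.7, 313.8]
eef_rot: [0.997, -0.082, 0.0, 0.0]
contact_force: [0.1, -0.9, -1.5]
grip_width: 27.0
gripper_force: 99.5
```

Call:
move_arm(
  commands=[0, 0, -0.08, 0, 255, 0, 0, -0.16, 0, 255, 0, 0, -0.16, 0, 255],
)

```text
t: 7.92
tcp_pos: [550.6, 31.6, 312.8]
eef_rot: [0.997, -0.082, 0.0, 0.0]
contact_force: [-1.2, -0.3, 4.2]
grip_width: 27.0
gripper_force: 99.8
```

Call:
move_arm(
  commands=[0, 0, 0.8, 0, 255, -1.2, 2.2, 0.9, 0, 255, -2.3, 4.3, 0.8, 0, 255, -2.3, 4.3, 0.35, 0, 255, -2.3, 4.3, 0.2, 0, 255, -2.3, 4.3, 0.2, 0, 255],
)

```text
t: 8.68
tcp_pos: [527.8, 74.0, 313.8]
eef_rot: [0.997, -0.082, -0.0, 0.0]
contact_force: [0.6, 1.3, -0.8]
grip_width: 27.4
gripper_force: 99.5
```

Call:
move_arm(
  commands=[0, 0, -0.1, 0, 255, 0, 0, -0.2, 0, 255, 0, 0, -0.2, 0, 255],
)

```text
t: 9.05
tcp_pos: [527.6, 74.5, 312.0]
eef_rot: [0.997, -0.082, -0.0, 0.0]
contact_force: [-0.4, -0.5, -0.6]
grip_width: 27.2
gripper_force: 99.5
```

Call:
move_arm(
  commands=[0, 0, -0.1, 0, 255, 0, 0, -0.2, 0, 255, 0, 0, -0.2, 0, 255],
)

```text
t: 9.43
tcp_pos: [527.6, 74.6, 311.3]
eef_rot: [0.997, -0.082, 0.001, 0.0]
contact_force: [-2.4, -0.7, 5.1]
grip_width: 26.8
gripper_force: 100.3
```

Call:
move_arm(
  commands=[0, 0, 0.8, 0, 255, -1, -3.2, 0.9, 0, 255, -2, -6.5, 0.8, 0, 255, -2, -6.5, 0.45, 0, 255, -2, -6.5, 0.3, 0, 255, -2, -6.5, 0.2, 0, 255, -2, -6.5, 0.1, 0, 255, -2, -6.5, 0, 0, 255, -2, -6.5, -0.07, 0, 255, -2, -6.5, -0.14, 0, 255, -2, -6.5, -0.14, 0, 255],
)

```text
t: 10.8
tcp_pos: [507.8, 10.0, 311.3]
eef_rot: [0.997, -0.082, 0.001, 0.001]
contact_force: [-6.1, -3.4, 14.0]
grip_width: 26.6
gripper_force: 101.3
```

Call:
move_arm(
  commands=[0, 0, -0.05, 0, 255, 0, 0, -0.1, 0, 255, 0, 0, -0.1, 0, 255],
)

```text
t: 11.18
tcp_pos: [507.8, 9.9, 310.4]
eef_rot: [0.997, -0.082, 0.001, 0.001]
contact_force: [-6.8, -3.8, 15.3]
grip_width: 26.6
gripper_force: 101.3
```

Call:
move_arm(
  commands=[0, 0, 1, 0, 255, 1, 3.2, 1, 0, 255, 2, 6.5, 0.9, 0, 255, 2, 6.5, 0.55, 0, 255, 2, 6.5, 0.4, 0, 255, 2, 6.5, 0.28, 0, 255, 2, 6.5, 0.16, 0, 255, 2, 6.5, 0.06, 0, 255, 2, 6.5, -0.04, 0, 255, 2, 6.5, -0.12, 0, 255, 2, 6.5, -0.2, 0, 255, 2, 6.5, -0.2, 0, 255],
)

```text
t: 12.68
tcp_pos: [527.6, 74.7, 308.7]
eef_rot: [0.997, -0.082, 0.002, -0.002]
contact_force: [-5.4, 6.1, 13.4]
grip_width: 26.7
gripper_force: 100.9
```

Call:
move_arm(
  commands=[0, 0, 1, 0, 255, -1, -3.2, 1, 0, 255, -2, -6.5, 1, 0, 255, -2, -6.5, 0.7, 0, 255, -2, -6.5, 0.55, 0, 255, -2, -6.5, 0.42, 0, 255, -2, -6.5, 0.3, 0, 255, -2, -6.5, 0.2, 0, 255, -2, -6.5, 0.1, 0, 255, -2, -6.5, 0.02, 0, 255, -2, -6.5, -0.05, 0, 255, -2, -6.5, -0.05, 0, 255],
)

```text
t: 14.18
tcp_pos: [507.9, 9.2, 308.1]
eef_rot: [0.997, -0.082, 0.001, 0.002]
contact_force: [-7.0, -7.4, 14.5]
grip_width: 26.7
gripper_force: 101.4
```

Call:
move_arm(
  commands=[0, 0, 1, 0, 255, 2.1, 1.1, 1, 0, 255, 4.3, 2.3, 0.9, 0, 255, 4.3, 2.3, 0.6, 0, 255, 4.3, 2.3, 0.45, 0, 255, 4.3, 2.3, 0.32, 0, 255, 4.3, 2.3, 0.2, 0, 255, 4.3, 2.3, 0.1, 0, 255, 4.3, 2.3, 0, 0, 255, 4.3, 2.3, -0.07, 0, 255, 4.3, 2.3, -0.14, 0, 255, 4.3, 2.3, -0.14, 0, 255],
)

```text
t: 15.68
tcp_pos: [550.7, 32.9, 306.6]
eef_rot: [0.997, -0.082, 0.003, -0.001]
contact_force: [2.1, 3.4, 9.3]
grip_width: 26.9
gripper_force: 100.5
```

Call:
move_arm(
  commands=[0, 0, 1, 0, 255, -3.2, 1, 1, 0, 255, -6.5, 2, 1, 0, 255, -6.5, 2, 0.7, 0, 255, -6.5, 2, 0.54, 0, 255, -6.5, 2, 0.4, 0, 255, -6.5, 2, 0.28, 0, 255, -6.5, 2, 0.18, 0, 255, -6.5, 2, 0.08, 0, 255, -6.5, 2, -0.02, 0, 255, -6.5, 2, -0.1, 0, 255, -6.5, 2, -0.1, 0, 255],
)

```text
t: 17.18
tcp_pos: [486.0, 52.5, 305.7]
eef_rot: [0.997, -0.082, 0.001, -0.0]
contact_force: [-8.6, -0.1, 17.0]
grip_width: 27.3
gripper_force: 101.7
```

Call:
move_arm(
  commands=[0, 0, 1, 0, 255, 2.1, 1.1, 1, 0, 255, 4.2, 2.3, 0.9, 0, 255, 4.2, 2.3, 0.6, 0, 255, 4.2, 2.3, 0.45, 0, 255, 4.2, 2.3, 0.32, 0, 255, 4.2, 2.3, 0.22, 0, 255, 4.2, 2.3, 0.12, 0, 255, 4.2, 2.3, 0.03, 0, 255, 4.2, 2.3, -0.05, 0, 255, 4.2, 2.3, -0.1, 0, 255, 4.2, 2.3, -0.1, 0, 255],
)

```text
t: 18.68
tcp_pos: [527.2, 75.5, 304.4]
eef_rot: [0.997, -0.082, 0.001, -0.0]
contact_force: [-6.7, 0.8, 12.8]
grip_width: 26.9
gripper_force: 100.9
```

Call:
move_arm(
  commands=[0, 0, 1, 0, 255, -1, -3.2, 1, 0, 255, -2, -6.5, 0.9, 0, 255, -2, -6.5, 0.65, 0, 255, -2, -6.5, 0.5, 0, 255, -2, -6.5, 0.38, 0, 255, -2, -6.5, 0.28, 0, 255, -2, -6.5, 0.18, 0, 255, -2, -6.5, 0.1, 0, 255, -2, -6.5, 0.02, 0, 255, -2, -6.5, -0.07, 0, 255, -2, -6.5, -0.07, 0, 255],
)

```text
t: 20.18
tcp_pos: [507.9, 10.8, 304.0]
eef_rot: [0.997, -0.082, 0.001, 0.001]
contact_force: [-7.0, -4.8, 15.5]
grip_width: 26.7
gripper_force: 101.6
```

Call:
move_arm(
  commands=[0, 0, 1, 0, 255, 2.1, 1.1, 1, 0, 255, 4.3, 2.3, 0.9, 0, 255, 4.3, 2.3, 0.6, 0, 255, 4.3, 2.3, 0.45, 0, 255, 4.3, 2.3, 0.32, 0, 255, 4.3, 2.3, 0.22, 0, 255, 4.3, 2.3, 0.14, 0, 255, 4.3, 2.3, 0.07, 0, 255, 4.3, 2.3, 0, 0, 255, 4.3, 2.3, -0.05, 0, 255, 4.3, 2.3, -0.05, 0, 255],
)

```text
t: 21.68
tcp_pos: [550.3, 33.8, 303.6]
eef_rot: [0.997, -0.082, 0.001, -0.001]
contact_force: [-4.5, 3.7, 13.5]
grip_width: 27.0
gripper_force: 100.9
```

Call:
move_arm(
  commands=[0, 0, 1, 0, 255, -3.2, 0.9, 1, 0, 255, -6.5, 1.8, 0.9, 0, 255, -6.5, 1.8, 0.6, 0, 255, -6.5, 1.8, 0.45, 0, 255, -6.5, 1.8, 0.32, 0, 255, -6.5, 1.8, 0.22, 0, 255, -6.5, 1.8, 0.14, 0, 255, -6.5, 1.8, 0.07, 0, 255, -6.5, 1.8, 0.02, 0, 255, -6.5, 1.8, -0.02, 0, 255, -6.5, 1.8, -0.02, 0, 255],
)

```text
t: 23.18
tcp_pos: [486.1, 51.4, 303.5]
eef_rot: [0.997, -0.082, 0.001, 0.0]
contact_force: [-7.2, -0.5, 17.1]
grip_width: 27.0
gripper_force: 101.7
```

Call:
move_arm(
  commands=[0, 0, -0.03, 0, 255, 0, 0, -0.06, 0, 255, 0, 0, -0.06, 0, 255],
)

```text
t: 23.55
tcp_pos: [486.2, 51.4, 303.3]
eef_rot: [0.997, -0.082, 0.001, 0.0]
contact_force: [-8.8, -0.9, 20.4]
grip_width: 26.8
gripper_force: 102.1
```

Call:
move_arm(
  commands=[0, 0, 1, 0, 255, 2.1, 1.1, 1.1, 0, 255, 4.2, 2.3, 1, 0, 255, 4.2, 2.3, 0.7, 0, 255, 4.2, 2.3, 0.5, 0, 255, 4.2, 2.3, 0.38, 0, 255, 4.2, 2.3, 0.28, 0, 255, 4.2, 2.3, 0.2, 0, 255, 4.2, 2.3, 0.14, 0, 255, 4.2, 2.3, 0.08, 0, 255, 4.2, 2.3, 0.04, 0, 255, 4.2, 2.3, 0.04, 0, 255],
)

```text
t: 25.05
tcp_pos: [527.3, 74.3, 303.4]
eef_rot: [0.997, -0.082, 0.001, 0.0]
contact_force: [-8.5, -0.6, 16.2]
grip_width: 26.8
gripper_force: 101.6
```

Call:
move_arm(
  commands=[0, 0, -0.04, 0, 255, 0, 0, -0.06, 0, 255, 0, 0, -0.06, 0, 255],
)

```text
t: 25.42
tcp_pos: [527.3, 74.3, 303.3]
eef_rot: [0.997, -0.082, 0.001, 0.0]
contact_force: [-9.3, -2.6, 19.7]
grip_width: 27.1
gripper_force: 101.9
```

Call:
move_arm(
  commands=[0, 0, 1, 0, 255, -1, -3.2, 1.1, 0, 255, -2, -6.5, 1, 0, 255, -2, -6.5, 0.7, 0, 255, -2, -6.5, 0.5, 0, 255, -2, -6.5, 0.38, 0, 255, -2, -6.5, 0.28, 0, 255, -2, -6.5, 0.2, 0, 255, -2, -6.5, 0.14, 0, 255, -2, -6.5, 0.08, 0, 255, -2, -6.5, 0.04, 0, 255, -2, -6.5, 0.04, 0, 255],
)

```text
t: 26.92
tcp_pos: [507.8, 10.1, 303.3]
eef_rot: [0.997, -0.082, 0.001, 0.0]
contact_force: [-8.1, -1.5, 18.6]
grip_width: 27.2
gripper_force: 101.6
```

Call:
move_arm(
  commands=[0, 0, -0.04, 0, 255, 0, 0, -0.06, 0, 255, 0, 0, -0.06, 0, 255],
)

```text
t: 27.3
tcp_pos: [507.8, 10.1, 303.2]
eef_rot: [0.997, -0.081, 0.001, 0.0]
contact_force: [-9.3, -0.7, 21.1]
grip_width: 27.0
gripper_force: 101.9
```

Call:
move_arm(
  commands=[0, 0, 1, 0, 255, 2.1, 1.1, 1.1, 0, 255, 4.3, 2.2, 1, 0, 255, 4.3, 2.2, 0.7, 0, 255, 4.3, 2.2, 0.5, 0, 255, 4.3, 2.2, 0.38, 0, 255, 4.3, 2.2, 0.28, 0, 255, 4.3, 2.2, 0.2, 0, 255, 4.3, 2.2, 0.14, 0, 255, 4.3, 2.2, 0.08, 0, 255, 4.3, 2.2, 0.04, 0, 255, 4.3, 2.2, 0.04, 0, 255],
)

```text
t: 28.8
tcp_pos: [550.2, 31.7, 303.4]
eef_rot: [0.997, -0.082, 0.001, -0.0]
contact_force: [-8.3, 2.0, 18.2]
grip_width: 27.1
gripper_force: 101.6
```

Call:
move_arm(
  commands=[0, 0, -0.04, 0, 255, 0, 0, -0.06, 0, 255, 0, 0, -0.06, 0, 255],
)

```text
t: 29.18
tcp_pos: [550.2, 31.7, 303.3]
eef_rot: [0.997, -0.082, 0.001, -0.0]
contact_force: [-8.7, 2.5, 20.6]
grip_width: 26.9
gripper_force: 101.9
```

Call:
move_arm(
  commands=[0, 0, 1, 0, 255, -3.2, 1, 1.1, 0, 255, -6.5, 2, 1, 0, 255, -6.5, 2, 0.7, 0, 255, -6.5, 2, 0.5, 0, 255, -6.5, 2, 0.38, 0, 255, -6.5, 2, 0.28, 0, 255, -6.5, 2, 0.2, 0, 255, -6.5, 2, 0.14, 0, 255, -6.5, 2, 0.08, 0, 255, -6.5, 2, 0.03, 0, 255, -6.5, 2, 0, 0, 255],
)

```text
t: 30.68
tcp_pos: [486.2, 51.4, 303.1]
eef_rot: [0.997, -0.082, 0.001, 0.0]
contact_force: [-10.8, 0.5, 24.3]
grip_width: 27.1
gripper_force: 102.5
```

Call:
move_arm(
  commands=[0, 0, -0.01, 0, 255, 0, 0, -0.02, 0, 255, 0, 0, -0.02, 0, 255],
)

```text
t: 31.05
tcp_pos: [486.2, 51.4, 303.1]
eef_rot: [0.997, -0.082, 0.001, 0.0]
contact_force: [-11.4, -0.7, 24.1]
grip_width: 27.1
gripper_force: 102.5
```

Call:
move_arm(
  commands=[0, 0, 0.02, 0, 255, 0, 0, 0.02, 0, 255, 0, 0, 0.02, 0, 255, 0, 0, 0.02, 0, 255, 0, 0, 0.02, 0, 255, 0, 0, 0.02, 0, 255, 0, 0, 0.02, 0, 255, 0, 0, 0.02, 0, 255],
)

```text
t: 32.05
tcp_pos: [486.1, 51.4, 303.1]
eef_rot: [0.997, -0.082, 0.001, 0.0]
contact_force: [-10.8, -0.6, 23.2]
grip_width: 27.0
gripper_force: 102.5
```

Call:
move_arm(
  commands=[0, 0, 1, 0, 255, 3.2, -1, 1.1, 0, 255, 6.5, -2, 1, 0, 255, 6.5, -2, 0.7, 0, 255, 6.5, -2, 0.5, 0, 255, 6.5, -2, 0.38, 0, 255, 6.5, -2, 0.28, 0, 255, 6.5, -2, 0.2, 0, 255, 6.5, -2, 0.14, 0, 255, 6.5, -2, 0.08, 0, 255, 6.5, -2, 0.03, 0, 255, 6.5, -2, 0, 0, 255],
)

```text
t: 33.55
tcp_pos: [550.3, 31.6, 303.4]
eef_rot: [0.997, -0.082, 0.002, 0.0]
contact_force: [-7.0, -3.1, 18.8]
grip_width: 27.1
gripper_force: 101.9
```

Call:
move_arm(
  commands=[0, 0, -0.02, 0, 255, 0, 0, -0.04, 0, 255, 0, 0, -0.06, 0, 255, 0, 0, -0.06, 0, 255],
)

```text
t: 34.05
tcp_pos: [550.3, 31.6, 303.3]
eef_rot: [0.997, -0.082, 0.002, 0.0]
contact_force: [-7.4, -1.8, 22.0]
grip_width: 26.9
gripper_force: 102.2
```

Call:
move_arm(
  commands=[0, 0, -0.02, 0, 255, 0, 0, -0.02, 0, 255, 0, 0, -0.02, 0, 255, 0, 0, -0.02, 0, 255, 0, 0, -0.02, 0, 255, 0, 0, -0.02, 0, 255, 0, 0, -0.02, 0, 255, 0, 0, -0.02, 0, 255, 0, 0, -0.02, 0, 255],
)

```text
t: 35.17
tcp_pos: [550.3, 31.6, 303.3]
eef_rot: [0.997, -0.082, 0.002, 0.0]
contact_force: [-8.0, -2.2, 22.2]
grip_width: 27.2
gripper_force: 102.3
```

Call:
move_arm(
  commands=[0, 0, 2, 0, 255, 0, 0, 6, 0, 255, -2, 0, 8, 0, 255, -6, 0, 8, 0, 255, -10, 0, 8, 0, 255, -13, 0, 8, 0, 255, -13, 0, 8, 0, 255, -13, 0, 8, 0, 255],
)

```text
t: 36.17
tcp_pos: [420.5, 31.8, 378.5]
eef_rot: [0.997, -0.082, 0.0, -0.0]
contact_force: [-0.3, 0.9, -2.4]
grip_width: 26.8
gripper_force: 99.2
```

Run:
```python
from h import *
S={n:snap(n) for n in('wrist','scene','side')}
w=S['wrist']['color']; a=S['scene']['color'];b=S['side']['color']
cv2.imwrite('pics/c4.png',np.vstack([np.hstack([cv2.resize(a[245:325,260:360],(400,300),interpolation=cv2.INTER_CUBIC),cv2.resize(b[140:200,235:315],(400,300),interpolation=cv2.INTER_CUBIC)]),np.hstack([cv2.resize(w,(400,250)),cv2.resize(a,(400,250))])]))
st=monitor.state();print(st['tcp_pos'],st['eef_rot'])
```

```text
[421.0072407  31.6601621 378.2364466] [ 9.96634728e-01 -8.19705048e-02 -2.37021288e-04 -3.39734278e-06]
```

View pics/c4.png

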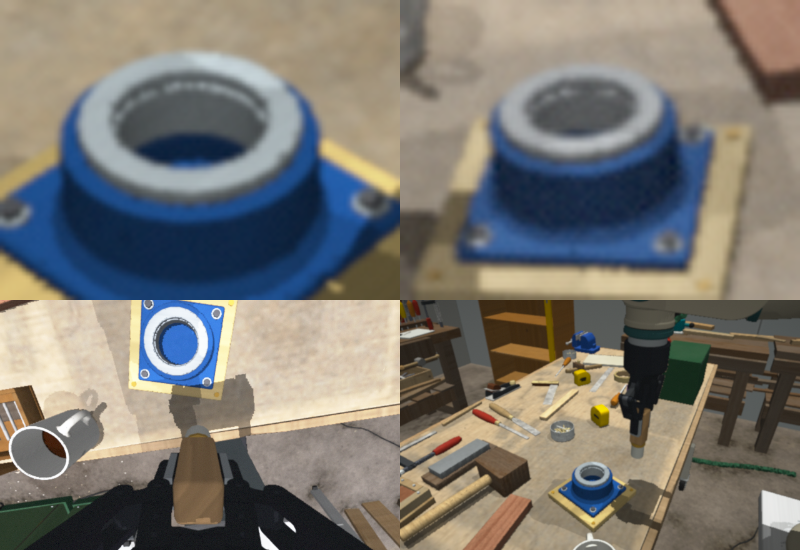

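The picture shows the flange lying on the housing's top face all round, with the drift held straight. I'll set the drift down on clear worktop at about (525,-220).

Call:
move_arm(
  commands=[2, -5, 0, 0, 255, 4, -10, 0, 0, 255, 6.5, -15.5, 0, 0, 255, 9, -21, 0, 0, 255, 10.4, -25.2, -3, 0, 255, 10.4, -25.2, -8, 0, 255, 10.4, -25.2, -12, 0, 255, 10.4, -25.2, -14, 0, 255, 10.4, -25.2, -14.4, 0, 255, 10.4, -25.2, -14.4, 0, 255],
)

```text
t: 37.58
tcp_pos: [525.0, -220.6, 234.9]
eef_rot: [0.997, -0.082, 0.0, 0.0]
contact_force: [-0.5, -0.3, -1.0]
grip_width: 27.2
gripper_force: 99.2
```

Call:
move_arm(
  commands=[0, 0, -0.1, 0, 255, 0, 0, -0.2, 0, 255, 0, 0, -0.3, 0, 255, 0, 0, -0.3, 0, 255],
)

```text
t: 38.08
tcp_pos: [524.5, -220.4, 231.5]
eef_rot: [0.997, -0.082, 0.0, 0.0]
contact_force: [0.5, -0.3, -0.7]
grip_width: 27.0
gripper_force: 99.2
```

Call:
move_arm(
  commands=[0, 0, -0.05, 0, 255, 0, 0, -0.1, 0, 255, 0, 0, -0.14, 0, 255, 0, 0, -0.14, 0, 255],
)

```text
t: 38.58
tcp_pos: [524.7, -220.4, 231.1]
eef_rot: [0.997, -0.082, 0.0, 0.0]
contact_force: [-2.4, 2.5, 7.2]
grip_width: 26.7
gripper_force: 100.1
```

Contact with the worktop, so I'll open slowly and retreat upward.

Call:
move_arm(
  commands=[0, 0, 0.05, 0, 255, 0, 0, 0.08, 0, 255, 0, 0, 0.08, 0, 120, 0, 0, 0.08, 0, 60, 0, 0, 0.08, 0, 0, 0, 0, 0.08, 0, 0, 0, 0, 0.08, 0, 0, 0, 0, 0.08, 0, 0],
)

```text
t: 39.58
tcp_pos: [524.5, -220.4, 230.8]
eef_rot: [0.997, -0.082, -0.0, 0.0]
contact_force: [0.1, -0.5, 0.9]
grip_width: 85.6
gripper_force: 0.0
```

Call:
move_arm(
  commands=[0, 0, 3, 0, 0, 0, 0, 7, 0, 0, 0, 0, 12, 0, 0, 0, 0, 17, 0, 0, -8, 0, 20, 0, 0, -8, 0, 20, 0, 0, -8, 0, 20, 0, 0, -8, 0, 20, 0, 0],
)

```text
t: 40.58
tcp_pos: [445.1, -220.4, 430.3]
eef_rot: [0.997, -0.082, -0.0, -0.0]
contact_force: [-0.3, -0.4, -1.0]
grip_width: 85.3
gripper_force: 0.0
```

Run:
```python
from h import *
S={n:snap(n) for n in('scene','side')}
cv2.imwrite('pics/c5.png',np.hstack([cv2.resize(S['scene']['color'],(400,250)),cv2.resize(S['side']['color'],(400,250))]))
st=monitor.state();print(st['t'],st['tcp_pos'],st['contact_force'],st['grip_width'])
```

```text
40.675 [ 445.26905766 -220.35790322  429.8667797 ] [ 0.54017895 -0.02098389  0.2499109 ] 85.17395440737808
```

View pics/c5.png

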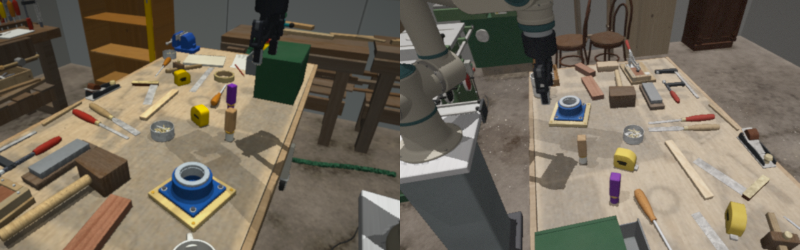

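The drift stands upright at scene (231,125) and side (583,148) in the composite, the cup is flush, the bystanders are where they were, and the gripper is clear.

```bash
python3 -c "
from station import job
print(job.finish_job())"
```

```text
the job is handed in; nothing more can be done
None
```

I pressed the cup home, proved it at about 25 N on the near side and then the far side, and stood the drift upright on the worktop. The job was handed in at about 41 s of 72 s, with no result shown yet.

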